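# Vent the oil-soaking chamber and crack its stuck lid

### The arm

A 7-joint arm with a two-finger parallel gripper is mounted at the origin on the work surface. World frame = base frame: x ahead of the robot, y to its left, z up, the work surface at z = 0. Lengths are in m, angles in rad, forces in N, time in s.
With the tool pointing down it reaches from about 0.4 to 0.85 m from the base axis. Payload 10.4 kg.
Tool frame: the origin (TCP) lies midway between the tips of the shut fingers; the grasp point (between the pads) lies 19 mm behind it; z points along the fingers, y is the line along which they close (so a half turn about z gives the same grasp; the last joint's range is limited). The gripper opens to 87 mm and grips with 3 to 60 N. Pads are 19 mm wide; open, the fingers measure 117 mm over their backs; the gripper's body (75 mm by 190 mm) begins 51 mm behind the grasp point.
Start: joints at [-1.22, 0.332, -0.065, 1.46, 0.022, 1.35, -0.088], TCP at [0.228, 0.582, 0.223] pointing down, gripper open.
Joint ranges: [-2.6, 2.6], [-0.5, 2.12], [-1.47, 1.34], [0.16, 2.42], [-1.27, 4.41], [0.06, 2.06], [-2.6, 2.6]. Speed limits (rad/s): [2.22, 2.22, 2.79, 2.79, 3.14, 3.14, 3.14].

### API

Orientations are given as a unit quaternion [x, y, z, w].
In Python, from bench import r gives the robot as it stands.
- The arm moves only by the tool arm_command, never from a script. Its argument "moves" is one flat list of numbers, 4 for each row, row after row: the shift along the tool's x, y, z in cm, then the turn about the tool's z in degrees. A call has 1 to 12 rows; each row shifts and turns the commanded pose from where the row before left it, along the tool's axes as they then stand; what a row does not reach is not made up. A row lasts 1/12 s, in which the tool goes at most 41.7 mm and 7.16 degrees, less where a joint would pass 70% of its speed; a pose out of reach is approached as far as the arm can. A call with a gripper value outside its range is refused whole. "fingers" is the opening in per cent of the stroke, from 0 (shut) to 100 (fully open), set as the call begins (left out, the last holds). The fingers move at their own pace and stop on an object; "squeeze" is the grip in N (left out, the last holds). Time passes only in rows, so rows that do not move let the fingers close. It gives the time, the measured TCP pose, the force, the opening and the grip force at its end, in the units of the state.
- r.read_state(): the state, without advancing time (a new reading comes with each control period).
- r.camera(name): name is "scene" or "side" or "wrist"; returns the picture (420x560x3 uint8, red, green, blue); there is no depth.
- r.camera_info(name): a dict with "fx", "fy", "cx", "cy" (pixels), "k1" (the pictures are not rectified: a ray, as slopes to the right and down, at radius r is drawn at 1 + k1 r^2 times it, then the intrinsics apply), "origin" and "attitude" of the camera in the world. Camera axes: x right, y up, looking along -z (the intrinsics and any distortion apply to the point x, -y, -z); pixel columns grow to the right and rows downward; lengths in m; the calibration is good to about 2 mm. A picture is of the moment at which its call begins: read the wrist's pose just before it. camera_info takes no time and is no camera call; for the wrist camera it gives the pose at the moment of the call.
- r.close_job(): hands the job in; it is judged then, once.
The state is a dict: "time": time; "joint_positions": joint angles; "joint_vel": joint speeds; "joint_torque": joint torques, N m; "ee_pos": TCP position; "eef_rot": TCP orientation; "ft_force": force on the tool from outside, world axes, zero at the start; "torque": the same for the moment, N m; "width": finger opening in m; "grip_force": force on a finger pad.
Only numpy, scipy, OpenCV 4.12 (cv2) and the standard library are available. Lean on these libraries where they do the work, as an engineer would, in place of code of your own. Each camera call takes 0.05 s, during which the arm holds its last target. There are 200 camera calls.

### The job

The printing blocks have finished soaking in the vacuum chamber. Open its vent valve fully by turning the bar handle anticlockwise to its stop; only then take the clear lid by its knob and ease it straight up until the gasket lets go, without letting it jump up high. Finish while still holding the lid level over the pot, free of the gasket all round and open by about a finger's width so that it drips back into the pot, and leave the things lying around undisturbed.

Things in the scene. Friction and masses are not known exactly. Their poses are not given: they have to be found in the camera images.
- chamber: round steel pot, 200 mm across (rim flange 234), on an 18 mm plywood board, fixed to the bench. Origin on the bench under the pot's axis. Black rubber gasket on the rim: floor 137 mm up, outer wall and lip up to 144 mm. On its -x side a brass pipe at 75 mm height leads to the vent valve, its axis 182 mm from the pot's, body up to 95 mm height. At +x a gauge, 144 mm high, 152 mm from that axis
- rim (a point): point on the pot's axis at the height of the gasket's floor (137 mm), where the underside of the closed lid lies; z up
- vent_handle (a joint): turn of the vent valve's bar handle in rad: 0 = closed, bar across the pipe; grows anticlockwise seen from above; 1.57 = fully open, at the end stop, bar in line with the pipe. It starts shut or nearly so (0.08 to 0.45), has about 0.12 N m of friction and stays where it is left
- vent_grip (a point): centre of the vent's bar handle, on its turning axis, 118 mm above the bench. The black bar is 62 mm long along this point's x axis, 14 mm wide along its y axis and 16 mm high; the axes turn with the handle about the vertical z
- lid: loose clear acrylic disc, 15 mm thick, with a 4 mm flange 212 mm across at its foot; 0.56 to 0.71 kg with its knob. Origin at the centre of its underside, z up. It lies centred in the gasket, whose rubber lip grips the flange: to a slow pull it resists up to about 18 to 22 N, weight included, lets go at about 4 mm of lift and is wholly clear from 12 mm up
- lid_knob (a point): middle of the black upright cylindrical knob at the centre of the lid, 36 mm across and 36 mm high, fixed to it; this point lies 18 mm above the lid's top face, 34 mm above its underside (a 3 mm steel washer, 42 mm across, lies round its foot)
- carved_block: bystander: wooden printing block 120 x 85 x 48 mm, carved side up; origin under its centre, long side along x
- brush: bystander: bench brush 115 x 42 x 40 mm, bristles down; origin under its centre, long side along x
- beater: bystander: wooden beater 222 mm long along x, 36 mm wide, 26 mm high, lying flat; origin under it, 105 mm from the handle's end
Mind the look-alikes: they are no part of the job. Of the things that look like the lid, the middle-sized one is meant.

How it is judged:
On the way, in this order (a step that is already met when the one before it is completed fails the run):
1. the vent handle is turned anticlockwise to its stop (within about 7 degrees) (value of joint vent_handle above 1.45 rad), for 0.2 s.
2. the gripper has pulled the lid out of the gasket (z of lid in the frame of rim above 0.008 m and contact force between the fingers and lid above 3 N), for 0.2 s.
At the end, for the whole second after the job is handed in: The vent handle is at its open stop (within 10 degrees); the lid is held by the fingers alone, at rest: its underside 10 to 40 mm above the gasket's floor, its centre within 20 mm of the pot's axis, level within 7 degrees, touching nothing of the chamber (value of joint vent_handle above 1.4 rad and z of lid in the frame of rim between 0.01 and 0.04 m and horizontal distance between lid and rim below 0.02 m and angle between lid's own z axis and vertical below 0.12 rad and linear speed of lid below 0.03 m/s and contact force between the fingers and lid above 3 N and contact force between lid and chamber below 0.3 N); the arm keeps its last pose, push and grip.
It fails at once if the lid is pulled off before the vent is open (z of lid in the frame of rim above 0.006 m and value of joint vent_handle below 1.4 rad).
It fails at once if the lid jumps up more than 60 mm above the rim (z of lid in the frame of rim above 0.06 m).
It fails at once if the carved block is pushed (distance of carved_block from where it was at the start of the episode above 0.03 m).
It fails at once if the brush is pushed (distance of brush from where it was at the start of the episode above 0.03 m).
It fails at once if the beater is pushed (distance of beater from where it was at the start of the episode above 0.03 m).
It also fails if it takes over 48 s, if anything falls off the work surface, if the arm or the gripper's body presses on something with over 40 N, if the wrist force passes 120 N, or if a joint passes its speed limit or range.

## Working session

There is one attempt and no reset: what is moved stays moved. The work goes in short steps, Python scripts to look and compute and a tool call to move; the robot and the scene stay as the last step left them, time stands still between calls to the robot, and variables do not carry over. Pictures are saved under pics/ and viewed, at most 10 in all, crops included, and the job is handed in when it is done.

Besides the shell and the picture viewer there is one more tool, called by a JSON object that holds its "method" and its "body", one argument or row to a line. arm_command: Moves the arm, as the interface text tells. Its arguments: {"type":"object","properties":{"moves":{"type":"array"},"fingers":{"type":"number"},"squeeze":{"type":"number"}},"required":["moves"]}

```bash
mkdir -p pics; ls
python3 - <<'E'
from bench import r
import cv2
s=r.read_state();print(s['time'],s['ee_pos'],s['eef_rot'],s['width'])
for n in("scene","side"):
    cv2.imwrite(f"pics/{n}0.png",r.camera(n)[...,::-1]);print(n,r.camera_info(n))
E
```

```text
pics
0.0 [0.22805047 0.58148073 0.2217557 ] [ 1.85762368e-01  9.82594429e-01 -7.21169888e-04 -1.01324587e-04] 0.08679649798914432
scene {'fx': 385.21833548734685, 'fy': 385.21833548734685, 'cx': 272.41224762780274, 'cy': 205.8103263968839, 'k1': -0.09245661903739845, 'origin': array([ 1.04669491, -0.41049462,  0.9027937 ]), 'attitude': array([0.32169226, 0.16237669, 0.43995523, 0.82254927])}
side {'fx': 392.21928793454407, 'fy': 392.21928793454407, 'cx': 274.9325701687502, 'cy': 215.4091782868962, 'k1': -0.09442411974025092, 'origin': array([ 0.33672881, -0.65200006,  0.8133104 ]), 'attitude': array([ 0.37431084, -0.03697055, -0.10980805,  0.92003628])}
```

View pics/scene0.png

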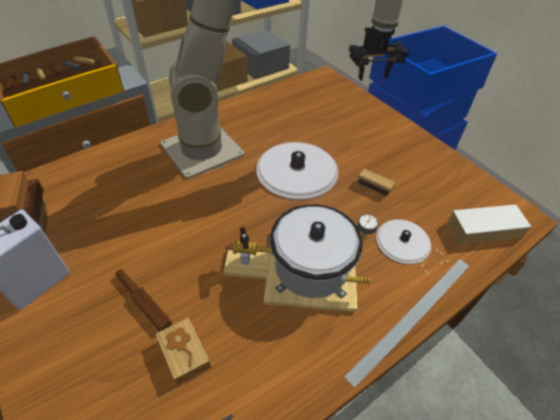

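View pics/side0.png

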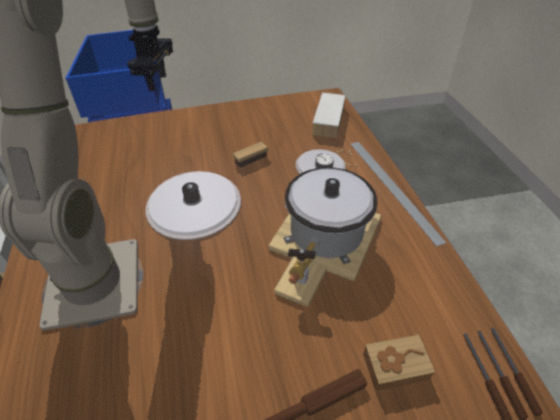

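The pot with its lid is at scene (317,231) / side (332,187). The black vent bar is at scene (244,238) / side (302,254), and the gauge at scene (368,222) / side (323,160). The other two lids lie on the bench. Next I triangulate these points and zoom in on the vent.

```bash
cat > h.py <<'E'
import numpy as np, cv2
from scipy.spatial.transform import Rotation as R
from bench import r
def ray(c,u,v):
    K=np.array([[c['fx'],0,c['cx']],[0,c['fy'],c['cy']],[0,0,1]])
    x,y=cv2.undistortPoints(np.array([[[u,v]]],float),K,np.array([c['k1'],0,0,0.]))[0,0]
    d=R.from_quat(c['attitude']).apply([x,-y,-1]); return np.array(c['origin']),d/np.linalg.norm(d)
def plane(c,u,v,z):
    o,d=ray(c,u,v); return o+d*(z-o[2])/d[2]
def tri(a,b):
    (o,d),(p,e)=a,b
    s=np.linalg.lstsq(np.c_[d,-e],p-o,rcond=None)[0]
    A,B=o+s[0]*d,p+s[1]*e; return (A+B)/2,np.linalg.norm(A-B)
E
python3 - <<'E'
from h import *
S,D=r.camera_info('scene'),r.camera_info('side')
a=cv2.imread('pics/scene0.png');b=cv2.imread('pics/side0.png')
def blob(im,x0,y0,x1,y1,t=60):
    m=(im[y0:y1,x0:x1].max(2)<t).astype(np.uint8)
    n,l,st,ce=cv2.connectedComponentsWithStats(m); i=1+st[1:,4].argmax()
    return ce[i]+[x0,y0],st[i]
for nm,p,q in(('knob',(300,215,335,245),(318,172,345,200)),('bar',(232,222,256,250),(280,243,322,266))):
    u,su=blob(a,*p);v,sv=blob(b,*q)
    print(nm,u,v,su,sv,tri(ray(S,*u),ray(D,*v)))
print('gauge',tri(ray(S,368,222),ray(D,323,160)))
for n,c,z in(('knob',(317,231),.171),('bar',(244,238),.118)): print(n,plane(S,*c,z))
for n,c,z in(('knob',(332,187),.171),('bar',(302,254),.118)): print(n,plane(D,*c,z))
z=np.hstack([cv2.resize(a[215:265,220:280],(390,325),interpolation=2),cv2.resize(b[235:285,270:330],(390,325),interpolation=2)])
cv2.imwrite('pics/z.png',z)
E
```

```text
knob [316.57931034 232.32413793] [331.8        189.11111111] [ 10   8  14  17 145] [  8  10  12  14 135] (array([0.62947561, 0.01669296, 0.16470425]), np.float64(0.001309785320042444))
bar [244.40322581 241.51612903] [302.00632911 254.12658228] [ 9 14  7 13 62] [  9   7  26  10 158] (array([ 0.51692693, -0.1220306 ,  0.10815241]), np.float64(0.0069822014815573135))
gauge (array([0.65968293, 0.16986006, 0.1336421 ]), np.float64(0.0018780023466419108))
knob [0.63081241 0.01576367 0.171     ]
bar [ 0.51568833 -0.12398327  0.118     ]
knob [0.62962351 0.01829982 0.171     ]
bar [ 0.51376496 -0.12503205  0.118     ]
```

View pics/z.png

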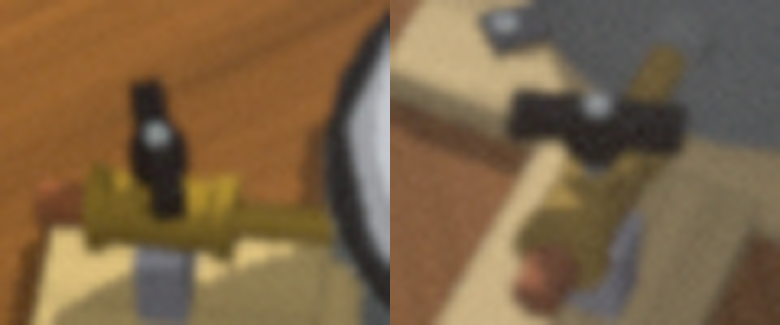

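Run:
```python
from h import *
S,D=r.camera_info('scene'),r.camera_info('side')
for c,e in((S,[(242.6,228.5),(245.8,247.6)]),(D,[(288.8,252.4),(315.1,254.7)])):
    p,q=[plane(c,*x,.118)[:2] for x in e]; d=p-q
    print(p,q,(p+q)/2,np.linalg.norm(d),np.degrees(np.arctan2(d[1],d[0]))%180)
print(plane(S,243.8,235.8,.128),plane(D,302,250.8,.128))
s=r.read_state();M=R.from_quat(s['eef_rot'])
x=M.as_matrix()[:,0];print(np.degrees(np.arctan2(x[1],x[0])))
t=np.array([.515,-.125,.18]);print('tool-frame cm',M.inv().apply(t-s['ee_pos'])*100)
```

```text
[ 0.48703273 -0.11084887] [ 0.54401619 -0.13592882] [ 0.51552446 -0.12338885] 0.06225848651535333 156.2444143760583
[ 0.48603771 -0.11335614] [ 0.54183938 -0.13412884] [ 0.51393854 -0.12374249] 0.05954269219369679 159.58173743960077
[ 0.51617901 -0.12441422  0.128     ] [ 0.51373645 -0.12382101  0.128     ]
158.58337590731142
tool-frame cm [-52.50717404 -55.29057554   4.25693736]
```

The bar lies at about 158° (θ ≈ 0.30 rad) with its centre at (0.515, -0.124). The pipe runs at about 51°. Next I travel over to the valve.

{"method": "arm_command", "body": {
  "moves": [-2.6,-2.75,0,0,-2.6,-2.75,0,0,-2.6,-2.75,0,0,-2.6,-2.75,0,0,-2.6,-2.75,0,0,-2.6,-2.75,0,0,-2.6,-2.75,0,0,-2.6,-2.75,0,0,-2.6,-2.75,0,0,-2.6,-2.75,0,0,-2.6,-2.75,0,0,-2.6,-2.75,0,0],
  "fingers": 45
}}

```text
time: 1.1
ee_pos: [0.3983, 0.1588, 0.2224]
eef_rot: [0.186, 0.983, 0.0, -0.0]
ft_force: [0.7, 0.4, 0.2]
width: 0.0389
grip_force: 0.0
```

{"method": "arm_command", "body": {
  "moves": [-2.6,-2.75,0,0,-2.6,-2.75,0,0,-2.6,-2.75,0,0,-2.6,-2.75,0,0,-2.6,-2.75,0,0,-2.6,-2.75,0,0,-2.6,-2.75,0,0,0,0,0,7,0,0,0,7,0,0,0,7,0,0,0,7,0,0,0,7]
}}

```text
time: 2.1
ee_pos: [0.4971, -0.085, 0.2222]
eef_rot: [0.475, 0.88, -0.0, -0.0]
ft_force: [-0.3, 0.7, -0.2]
width: 0.0395
grip_force: 0.0
```

{"method": "arm_command", "body": {
  "moves": [0,0,0,7,0,0,0,7,0,0,0,7,0,0,0,7,0,0,0,7,0,0,0,7,0,0,0,7,0,0,0,7,0,0,0,7,0,0,0,7,0,0,0,7,0,0,0,7]
}}

```text
time: 3.1
ee_pos: [0.4971, -0.0849, 0.2223]
eef_rot: [0.942, 0.336, -0.0, -0.0]
ft_force: [0.1, -0.1, 0.3]
width: 0.0391
grip_force: 0.0
```

{"method": "arm_command", "body": {
  "moves": [0,0,0,7,0,0,0,7,0,0,0,7,0,0,0,7,0,0,0,7,0,0,0,7,0,0,0,7,0,0,0,7,0,0,0,6,0,0,0,0,0,0,0,0]
}}

```text
time: 4.02
ee_pos: [0.4971, -0.0849, 0.2223]
eef_rot: [0.981, -0.193, -0.0, 0.0]
ft_force: [-0.6, 0.4, -0.1]
width: 0.0393
grip_force: 0.0
```

Run:
```python
from h import *
s=r.read_state();M=R.from_quat(s['eef_rot'])
x=M.as_matrix()[:,0];print(s['time'],s['ee_pos'],s['joint_positions'],np.degrees(np.arctan2(x[1],x[0])))
t=np.array([.515,-.124,.17]);print('tool-frame cm',M.inv().apply(t-s['ee_pos'])*100)
c=r.camera_info('wrist');cv2.imwrite('pics/w1.png',r.camera('wrist')[...,::-1]);print(c)
```

```text
4.0167 [ 0.49711395 -0.08492327  0.22230819] [-0.62473364  0.05224755  0.7372674   1.80676732 -0.03650507  1.29675276
 -1.83690721] -22.22298072005307
tool-frame cm [3.1359704  2.9404305  5.22972697]
{'fx': 311.9128578698436, 'fy': 311.9128578698436, 'cx': 274.37596986032963, 'cy': 208.78772809706768, 'k1': -0.0064935217703277846, 'origin': array([ 0.57336631, -0.11446037,  0.38444605]), 'attitude': array([ 0.08368517, -0.12292245,  0.82070862, -0.55165589])}
```

View pics/w1.png

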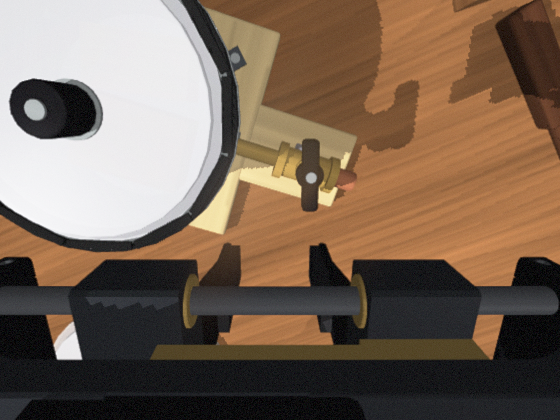

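The wrist view shows the bar from (311,140) to (311,210) with its screw at (311,178), and the knob top at (35,110).

Run:
```python
from h import *
c=r.camera_info('wrist');s=r.read_state();M=R.from_quat(s['eef_rot'])
p,q=plane(c,311,140,.126),plane(c,310,210,.126);d=p-q
t=plane(c,311,178,.128);k=plane(c,35,110,.189)
print(p,q,np.degrees(np.arctan2(d[1],d[0]))%180,t,k,np.linalg.norm((t-k)[:2]),np.degrees(np.arctan2(*(k-t)[1::-1])))
t[2]=.104;print('cm',M.inv().apply(t-s['ee_pos'])*100)
```

```text
[ 0.54251419 -0.13445756  0.126     ] [ 0.48689054 -0.11309702  0.126     ] 158.99225923216636 [ 0.51353279 -0.12356461  0.128     ] [0.62907739 0.01742357 0.189     ] 0.18228609674391308 50.66421708015692
cm [ 2.98054091  2.96267056 11.83577178]
```

{"method": "arm_command", "body": {
  "moves": [1.5,1.48,0,-1,1.5,1.48,0,0,0,0,3,0,0,0,3,0,0,0,2,0,0,0,2,0,0,0,1,0,0,0,0.8,0,0,0,0,0]
}}

```text
time: 4.82
ee_pos: [0.5136, -0.1235, 0.1036]
eef_rot: [0.983, -0.185, -0.001, 0.0]
ft_force: [-0.5, 0.4, -0.2]
width: 0.039
grip_force: 0.0
```

{"method": "arm_command", "body": {
  "moves": [0,0,0,0,0,0,0,0,0,0,0,0,0,0,0,0,0,0,0,0],
  "fingers": 0,
  "squeeze": 25
}}

```text
time: 5.23
ee_pos: [0.5141, -0.1245, 0.1051]
eef_rot: [0.983, -0.186, 0.0, 0.0]
ft_force: [-6.1, -13.2, 6.3]
width: 0.0144
grip_force: 19.5
```

{"method": "arm_command", "body": {
  "moves": [0,0,0,-6,0,0,0,-6,0,0,0,-6,0,0,0,-6,0,0,0,-6,0,0,0,-6]
}}

```text
time: 5.73
ee_pos: [0.5142, -0.1239, 0.1051]
eef_rot: [0.992, 0.129, 0.0, -0.0]
ft_force: [-2.1, 0.2, 4.2]
width: 0.0137
grip_force: 25.0
```

{"method": "arm_command", "body": {
  "moves": [0,0,0,-6,0,0,0,-6,0,0,0,-6,0,0,0,-6,0,0,0,-5,0,0,0,-4,0,0,0,-3,0,0,0,-2,0,0,0,0,0,0,0,0]
}}

```text
time: 6.57
ee_pos: [0.5138, -0.1232, 0.1051]
eef_rot: [0.897, 0.443, 0.0, -0.001]
ft_force: [-4.4, 2.8, 6.5]
width: 0.0139
grip_force: 25.4
```

Run:
```python
from h import *
s=r.read_state();M=R.from_quat(s['eef_rot'])
x=M.as_matrix()[:,0];print(s['time'],s['ee_pos'],s['torque'],s['joint_positions'],np.degrees(np.arctan2(x[1],x[0])))
```

```text
6.5667 [ 0.5137655  -0.12321779  0.10508708] [ 0.44672073  1.13206375 -0.51326889] [-0.34111231  0.23916106  0.55687067  1.88300091 -0.1454752   1.05979122
 -0.37908212] 52.55183110375022
```

{"method": "arm_command", "body": {
  "moves": [0,0,0,-2,0,0,0,-2,0,0,0,0,0,0,0,0]
}}

```text
time: 6.9
ee_pos: [0.514, -0.1229, 0.1051]
eef_rot: [0.881, 0.474, 0.0, -0.001]
ft_force: [-4.1, 2.5, 5.7]
width: 0.0148
grip_force: 26.6
```

Run:
```python
from h import *
s=r.read_state();M=R.from_quat(s['eef_rot'])
x=M.as_matrix()[:,0];print(s['time'],s['ee_pos'],s['torque'],np.degrees(np.arctan2(x[1],x[0])))
```

```text
6.9 [ 0.51398015 -0.12293033  0.10507317] [ 0.61685054  0.84836043 -0.67115507] 56.554189387709684
```

{"method": "arm_command", "body": {
  "moves": [0,0,0,2,0,0,0,0,0,0,0,0,0,0,-1,0,0,0,-3,0,0,0,-4,0,0,0,-4,0,0,0,-1,4,0,0,0,0,0,0,0,0],
  "fingers": 50
}}

```text
time: 7.73
ee_pos: [0.5143, -0.1237, 0.2353]
eef_rot: [0.904, 0.428, 0.001, 0.0]
ft_force: [-0.4, 0.6, -1.1]
width: 0.0435
grip_force: 0.0
```

Run:
```python
from h import *
s=r.read_state();M=R.from_quat(s['eef_rot']);x=M.as_matrix()[:,0]
print(s['time'],s['ee_pos'],s['joint_positions'],np.degrees(np.arctan2(x[1],x[0])))
for z in(.23,.160):print('cm',M.inv().apply(np.array([.6293,.0172,z])-s['ee_pos'])*100)
cv2.imwrite('pics/w2.png',r.camera('wrist')[...,::-1])
```

```text
7.7333 [ 0.5143135  -0.12368155  0.23533925] [-0.37786612  0.10809437  0.57350358  1.72422679 -0.06093987  1.32539855
 -0.47883237] 50.66424963120981
cm [18.18433948 -0.03698713  0.55549733]
cm [18.17602051 -0.04442672  7.55548844]
```

View pics/w2.png

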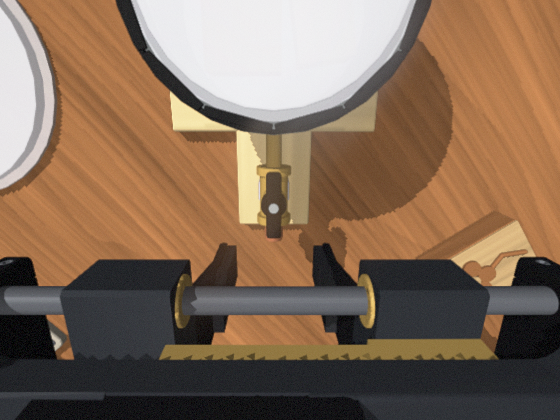

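The bar, around (273,205), now lies in line with the pipe, so the vent is fully open. Next is the knob.

{"method": "arm_command", "body": {
  "moves": [2,0,0,0,4,0,0,0,4,0,0,0,4,0,0,0,3,0,0,0,1.2,0,0,0,0,0,0,0,0,0,2.5,0,0,0,2.5,0,0,0,1.5,0,0,0,1,0,0,0,0,0],
  "fingers": 80
}}

```text
time: 8.78
ee_pos: [0.6278, 0.0159, 0.1569]
eef_rot: [0.904, 0.427, -0.002, -0.001]
ft_force: [0.9, -0.2, -0.1]
width: 0.0697
grip_force: 0.0
```

{"method": "arm_command", "body": {
  "moves": [0,0,0,0,0,0,0,0,0,0,0,0,0,0,0,0,0,0,0,0,0,0,0,0],
  "fingers": 0,
  "squeeze": 50
}}

```text
time: 9.28
ee_pos: [0.6299, 0.0171, 0.16]
eef_rot: [0.904, 0.427, 0.0, 0.0]
ft_force: [0.3, 0.4, -0.2]
width: 0.0374
grip_force: 0.0
```

{"method": "arm_command", "body": {
  "moves": [0,0,0,0,0,0,0,0,0,0,0,0,0,0,0,0]
}}

```text
time: 9.62
ee_pos: [0.6293, 0.0174, 0.1598]
eef_rot: [0.904, 0.427, -0.0, -0.0]
ft_force: [-4.5, 0.9, 5.8]
width: 0.0349
grip_force: 50.0
```

{"method": "arm_command", "body": {
  "moves": [0,0,-0.1,0,0,0,-0.1,0,0,0,-0.1,0,0,0,0,0]
}}

```text
time: 9.95
ee_pos: [0.6291, 0.0173, 0.161]
eef_rot: [0.904, 0.427, -0.001, -0.0]
ft_force: [2.7, 3.1, -16.3]
width: 0.0349
grip_force: 50.0
```

{"method": "arm_command", "body": {
  "moves": [0,0,-0.1,0,0,0,-0.1,0,0,0,-0.1,0,0,0,-0.1,0,0,0,0,0]
}}

```text
time: 10.37
ee_pos: [0.6288, 0.0163, 0.1667]
eef_rot: [0.904, 0.427, -0.001, -0.0]
ft_force: [-4.4, -0.2, -11.0]
width: 0.035
grip_force: 50.0
```

{"method": "arm_command", "body": {
  "moves": [0,0,-0.1,0,0,0,-0.1,0,0,0,-0.1,0,0,0,-0.1,0,0,0,0,0]
}}

```text
time: 10.78
ee_pos: [0.6309, 0.0168, 0.1721]
eef_rot: [0.904, 0.427, 0.002, 0.001]
ft_force: [0.1, -1.1, -5.8]
width: 0.0348
grip_force: 50.0
```

{"method": "arm_command", "body": {
  "moves": [0,0,-0.2,0,0,0,-0.2,0,0,0,-0.2,0,0,0,-0.2,0,0,0,-0.2,0,0,0,0,0,0,0,0,0,0,0,0,0]
}}

```text
time: 11.45
ee_pos: [0.6296, 0.017, 0.1805]
eef_rot: [0.904, 0.427, -0.0, -0.0]
ft_force: [0.3, -1.0, -6.4]
width: 0.0349
grip_force: 50.0
```

{"method": "arm_command", "body": {
  "moves": [0,0,-0.1,0,0,0,0,0,0,0,0,0,0,0,0,0,0,0,0,0,0,0,0,0,0,0,0,0]
}}

```text
time: 12.03
ee_pos: [0.6296, 0.017, 0.1815]
eef_rot: [0.904, 0.427, -0.0, -0.0]
ft_force: [-1.1, 0.8, -6.1]
width: 0.0355
grip_force: 50.0
```

Run:
```python
from h import *
a=r.camera('scene')[...,::-1];b=r.camera('side')[...,::-1]
f=lambda i,x,y:cv2.resize(i[y:y+150,x:x+130],(390,450),interpolation=2)
cv2.imwrite('pics/e.png',np.hstack([f(a,250,180),f(b,270,140)]))
```

```text
(no output)
```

View pics/e.png

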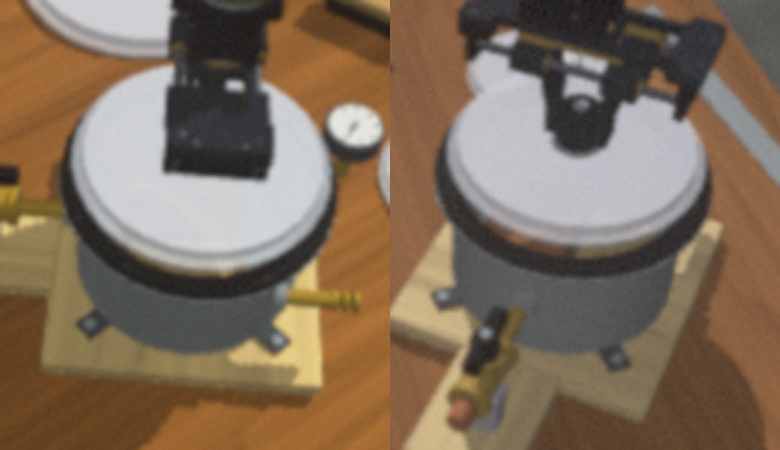

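The lid is held level about 22 mm above the gasket and clear of it all round. The handle is still in line with the pipe, so I hand in.

```bash
python3 -c "
from bench import r
print(r.close_job())"
```

```text
the job is handed in; nothing more can be done
None
```

I turned the vent handle anticlockwise to its stop, then eased the lid out of the gasket. I handed the job in at about 12 s with the lid held level about 22 mm above the gasket floor; the verdict was not shown.

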